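# Get the sugar pot out from behind the canisters and pack it

### The arm

A 6-joint arm with a two-finger parallel gripper is mounted at the origin on the work surface. World frame = base frame: x ahead of the robot, y to its left, z up, the work surface at z = 0. Lengths are in m, angles in rad, forces in N, time in s.
With the tool pointing down it reaches from about 0.35 to 0.85 m from the base axis. Payload 8.1 kg.
Tool frame: the origin (TCP) lies at the very end of the fingers, on their centre line; the grasp point (between the pads) lies 19 mm behind it; z points along the fingers, y is the line along which they close (so a half turn about z gives the same grasp; the last joint's range is limited). The gripper opens to 93 mm and grips with 3 to 60 N. Pads are 15 mm wide; open, the fingers measure 128 mm over their backs; the gripper's body (75 mm by 188 mm) begins 65 mm behind the grasp point.
Start: joints at [-1.202, 0.13, 1.488, -0, 1.523, -0.085], TCP at [0.263, -0.539, 0.219] pointing down, gripper open.
Joint ranges: [-2.96, 2.96], [-0.89, 2.26], [0.02, 2.5], [-1.34, 4.48], [0, 2.73], [-2.66, 2.66]. Speed limits (rad/s): [2.39, 2.39, 2.79, 3.14, 3.14, 3.14].

### API

Orientations are given as a rotation vector (axis times angle).
In Python, from plant import monitor, eyes, ticket gives the robot as it stands.
- The arm moves only by the tool arm_command, never from a script. Its argument "deltas" is a list that holds one entry, the list of rows, each a list of 6 numbers: the shift along the world's x, y, z in cm, then the turn, a rotation vector about the world's x, y, z in degrees. In form: [[[tx, ty, tz, rx, ry, rz], ...]]. A call has 1 to 12 rows; each row shifts and turns the commanded pose from where the row before left it; what a row does not reach is not made up. A row lasts 1/12 s, in which the tool goes at most 41.7 mm and 7.16 degrees, less where a joint would pass 70% of its speed; a pose out of reach is approached as far as the arm can. A call is refused whole if a number of a shift passes 4.17 or a number of a turn 7.16, either way. A call with a gripper value outside its range is refused whole. "gripper" is the opening, from -1 (shut) to 1 (fully open), set as the call begins (left out, the last holds). The fingers move at their own pace and stop on an object; "squeeze" is the grip in N (left out, the last holds). Time passes only in rows, so rows that do not move let the fingers close. It gives the time, the measured TCP pose, the force, the opening and the grip force at its end, in the units of the state.
- monitor.read_state(): the state, without advancing time (a new reading comes with each control period).
- eyes.read_camera(name): name is "scene" or "top" or "wrist"; returns the picture (420x560x3 uint8, blue, green, red); there is no depth.
- eyes.camera_model(name): a dict with "fx", "fy", "cx", "cy" (pixels), "rvec" (rotation vector, rad) and "tvec" (3), from world to camera coordinates, as OpenCV has them. Camera axes: x right, y down, z forward; pixel columns grow to the right and rows downward; lengths in m; the calibration is good to about 2 mm. The wrist camera is an equidistant fisheye: a pixel r from the principal point sees the ray r / f radians off the axis. A picture is of the moment at which its call begins: read the wrist's pose just before it. camera_model takes no time and is no camera call; for the wrist camera it gives the pose at the moment of the call.
- ticket.close_job(): hands the job in; it is judged then, once.
The state is a dict: "t": time; "q": joint angles; "dq": joint speeds; "joint_torque": joint torques, N m; "tool_pos": TCP position; "orientation": TCP orientation; "force": force on the tool from outside, world axes, zero at the start; "wrist_torque": the same for the moment, N m; "opening": finger opening in m; "gripper_force": force on a finger pad.
Only numpy, scipy, OpenCV 4.12 (cv2) and the standard library are available. Lean on these libraries where they do the work, as an engineer would, in place of code of your own. Each camera call takes 0.05 s, during which the arm holds its last target. There are 200 camera calls.

### The job

Pack the white sugar pot, which is crowded in by the tea caddy, square canister and pepper mill: first stand those three on the grey tray and leave them there while you set the pot down, not drop it, upright and centred in the carton's empty round pocket. Then stand the caddy back centred on the round cork mat, the canister on the square one and the mill on the hexagonal one, and let go. Tip nothing over.

Things in the scene. Friction and masses are not known exactly. Their poses are not given: they have to be found in the camera images.
- tea_caddy: Plain steel tea caddy, a round tin 110 mm tall and 58 mm across, its lid (the top 26 mm) 60 mm across. Loose, about 0.3 kg. Origin: centre of its underside, z up. It starts on the round mat.
- square_canister: Square white ceramic canister with a pale wooden lid, 118 mm tall; body 58 x 58 mm, lid (the top 24 mm) 60 x 60 mm, its sides along its own x and y. Loose, about 0.35 kg. Origin: centre of its underside, z up. It starts on the square mat, turned up to 12 degrees from it.
- pepper_mill: Brown wooden pepper mill, 125 mm tall: foot 56 mm across, narrow waist, cylindrical head 48 mm across from 78 to 118 mm up, and on it a small steel nut 14 mm across. Loose, about 0.3 kg. Origin: centre of its underside, z up. It starts on the hexagonal mat.
- sugar_pot: Squat white porcelain sugar pot, round, 60 mm across with straight sides to 44 mm up, a lid to 50 mm and a knob 16 mm across to 60 mm. Loose, about 0.25 kg. Origin: centre of its underside, z up. It starts on the board's bare wood amid the three mats, whose centres are 76 mm from it (in front, left, right); the tall things leave gaps of only 16 to 22 mm round it.
- round_mat: Round cork mat, 80 mm across, 3 mm thick, fixed on the dark wooden board (240 x 240 x 15 mm, fixed on the table). Origin: centre of its underside (its top is 3 mm higher). The tea caddy's place. Any mat may be the front, left or right one. Mat axes lie along the board's edges: x away from the robot, y to the left.
- square_mat: Square cork mat, 80 x 80 mm, 3 mm thick, fixed on the same board, sides along its x and y. Origin: centre of its underside (its top is 3 mm higher). The square canister's place.
- hex_mat: Hexagonal cork mat, 80 mm across the flats, 92 mm over the corners, 3 mm thick, fixed on the same board. Origin: centre of its underside (its top is 3 mm higher). The pepper mill's place.
- tray: Empty grey tray, 290 mm (its x, roughly away from the robot) by 130 mm (its y) outside, rim 14 mm high, 6 mm thick; fixed, left or right of the board. Origin: centre of its underside; its inner floor is 6 mm above that. Anywhere on it will do: the three tall things fit in a row along x.
- carton: Shallow brown open carton, 250 mm (its x, roughly away from the robot) by 150 mm (y), walls 55 mm high, 4 mm thick; fixed, on the other side of the board from the tray. A pale insert fills it to 21 mm above the table; of its two round pockets, 60 mm either side of the centre along x, the nearer holds a blue bowl (to 54 mm up), the farther is empty. Origin: centre of underside.
- pocket (a point): Centre of the floor of the carton's empty round pocket (81 mm across, 12 mm deep), 9 mm above the table. The sugar pot's underside rests here. Axes as the carton's.
Things that resemble listed ones, but are neither listed nor needed, are in the scene too. What is shaped like the sugar_pot but purple or yellow is not meant.

How it is judged:
On the way, in this order (a step that is already met when the one before it is completed fails the run):
1. The tea caddy, the square canister and the pepper mill all stand upright and released on the grey tray, the sugar pot still on the board (x of tea_caddy in the frame of tray between -0.135 and 0.135 m and y of tea_caddy in the frame of tray between -0.055 and 0.055 m and z of each of tea_caddy, square_canister, pepper_mill in the frame of tray below 0.012 m and contact force between each of tea_caddy, square_canister, pepper_mill and the fingers below 0.2 N and linear speed of each of tea_caddy, square_canister, pepper_mill below 0.03 m/s and angle between each of tea_caddy, square_canister, pepper_mill's own z axis and vertical below 0.12 rad and x of square_canister in the frame of tray between -0.135 and 0.135 m and y of square_canister in the frame of tray between -0.055 and 0.055 m and x of pepper_mill in the frame of tray between -0.135 and 0.135 m and y of pepper_mill in the frame of tray between -0.055 and 0.055 m and horizontal distance between sugar_pot and pocket above 0.1 m), for 0.2 s.
2. With all three still on the tray, the sugar pot stands upright and released in the carton's empty pocket, centred within 13 mm (horizontal distance between sugar_pot and pocket below 0.013 m and z of sugar_pot in the frame of pocket below 0.005 m and contact force between each of sugar_pot, tea_caddy, square_canister, pepper_mill and the fingers below 0.2 N and linear speed of each of sugar_pot, tea_caddy, square_canister, pepper_mill below 0.03 m/s and angle between each of sugar_pot, tea_caddy, square_canister, pepper_mill's own z axis and vertical below 0.12 rad and x of tea_caddy in the frame of tray between -0.135 and 0.135 m and y of tea_caddy in the frame of tray between -0.055 and 0.055 m and z of each of tea_caddy, square_canister, pepper_mill in the frame of tray below 0.012 m and x of square_canister in the frame of tray between -0.135 and 0.135 m and y of square_canister in the frame of tray between -0.055 and 0.055 m and x of pepper_mill in the frame of tray between -0.135 and 0.135 m and y of pepper_mill in the frame of tray between -0.055 and 0.055 m), for 0.2 s.
At the end, for the whole second after the job is handed in: The sugar pot stands on the floor of the carton's empty pocket, within 13 mm of its centre; caddy, square canister and mill stand on the round, square and hexagonal mat, each within 13 mm of its centre; all upright, released, at rest (horizontal distance between sugar_pot and pocket below 0.013 m and z of sugar_pot in the frame of pocket below 0.005 m and contact force between each of sugar_pot, tea_caddy, square_canister, pepper_mill and the fingers below 0.2 N and linear speed of each of sugar_pot, tea_caddy, square_canister, pepper_mill below 0.03 m/s and angle between each of sugar_pot, tea_caddy, square_canister, pepper_mill's own z axis and vertical below 0.12 rad and horizontal distance between tea_caddy and round_mat below 0.013 m and z of tea_caddy in the frame of round_mat below 0.007 m and horizontal distance between square_canister and square_mat below 0.013 m and z of square_canister in the frame of square_mat below 0.007 m and horizontal distance between pepper_mill and hex_mat below 0.013 m and z of pepper_mill in the frame of hex_mat below 0.007 m); the robot touches nothing.
It fails at once if One of the four things is tipped over (leans more than 40 degrees) (angle between any of tea_caddy, square_canister, pepper_mill, sugar_pot's own z axis and vertical above 0.7 rad).
It fails at once if The sugar pot is dropped into the carton (faster than 0.5 m/s in the last 30 mm above the pocket floor) (horizontal distance between sugar_pot and pocket below 0.06 m and z of sugar_pot in the frame of pocket below 0.03 m and linear speed of sugar_pot above 0.5 m/s).
It also fails if it takes over 128 s, if anything falls off the work surface, if the arm or the gripper's body presses on something with over 40 N, if the wrist force passes 120 N, or if a joint passes its speed limit or range.

## Working session

There is one attempt and no reset: what is moved stays moved. The work goes in short steps, Python scripts to look and compute and a tool call to move; the robot and the scene stay as the last step left them, time stands still between calls to the robot, and variables do not carry over. Pictures are saved under pics/ and viewed, at most 14 in all, crops included, and the job is handed in when it is done.

Besides the shell and the picture viewer there is one more tool, called by a JSON object that holds its "name" and its "arguments". arm_command: Moves the arm, as the interface text tells. Its arguments: {"type":"object","properties":{"deltas":{"type":"array"},"gripper":{"type":"number"},"squeeze":{"type":"number"}},"required":["deltas"]}

```bash
ls; mkdir -p pics
python3 - <<'E'
from plant import monitor, eyes
import cv2
s=monitor.read_state(); print(s)
for n in ("top","scene"):
    cv2.imwrite(f"pics/{n}0.png",eyes.read_camera(n)); print(n,eyes.camera_model(n))
print(eyes.camera_model("wrist"))
E
```

```text
pics
{'t': 0.0, 'q': array([-1.20240410e+00,  1.31163946e-01,  1.48927865e+00, -3.03244431e-05,
        1.52300015e+00, -8.54138766e-02]), 'dq': array([ 1.27841982e-03, -1.11174624e-03,  2.19559145e-04, -2.20885395e-05,
        4.69481548e-07, -9.27678495e-04]), 'joint_torque': array([-2.16374312e-03, -5.59837747e+01, -4.91763496e+01,  7.65139866e-02,
        3.55193589e-02, -1.40059910e-04]), 'tool_pos': array([ 0.26282871, -0.53873287,  0.21758614]), 'orientation': array([-3.05928555e+00, -7.06327119e-01,  4.56649060e-04]), 'force': array([ 0.24959244,  0.41848699, -0.78163913]), 'wrist_torque': array([-0.02472877, -0.03440578,  0.0185595 ]), 'gripper_force': 0.0, 'opening': 0.0928553640466141}
top {'fx': 419.0729258778512, 'fy': 419.0729258778512, 'cx': 277.9085138865938, 'cy': 208.31998132141948, 'rvec': array([ 2.20472906, -2.15311484,  0.07407547]), 'tvec': array([-0.00472412,  0.52059187,  0.81050842])}
scene {'fx': 516.0170602333767, 'fy': 516.0170602333767, 'cx': 281.45884646582783, 'cy': 207.73752300644523, 'rvec': array([ 1.07679636,  2.51168497, -0.92304774]), 'tvec': array([ 0.35418661, -0.27323805,  1.25819168])}
{'fx': 325.19226210127806, 'fy': 325.19226210127806, 'cx': 280.9804504092765, 'cy': 208.53902254795702, 'rvec': array([-2.45186239,  1.53194903,  0.22305684]), 'tvec': array([-0.5992008 , -0.03330992,  0.3904587 ])}
```

View pics/top0.png

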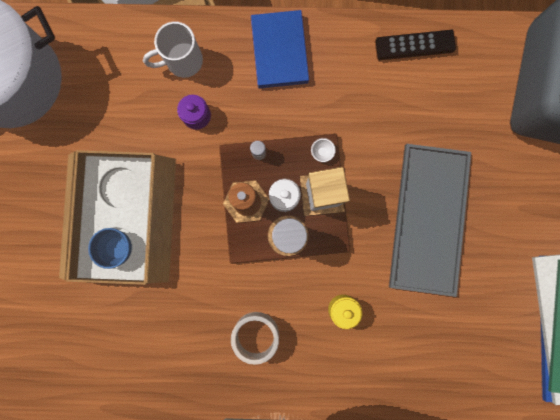

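View pics/scene0.png

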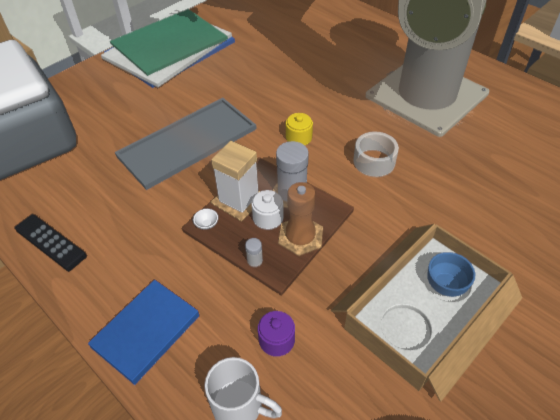

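The top view (+x up, +y left) shows the caddy at (289,236) in front of the pot, the mill at (241,200) on the left and the canister at (327,187) on the right. The pot is at (285,194). The tray is on the right at about (431,220), and the carton on the left has its empty pocket at about (120,187).

The scene view looks from the far side. It shows the same layout, plus a shaker and a small bowl on the far part of the board.

```bash
cat > h.py <<'E'
import numpy as np, cv2
from plant import monitor, eyes
from scipy.spatial.transform import Rotation as R
def ray(name,uv,m=None):
    m=m or eyes.camera_model(name); Rm=cv2.Rodrigues(m["rvec"])[0]; uv=np.atleast_2d(uv).astype(float)
    x=(uv[:,0]-m["cx"])/m["fx"]; y=(uv[:,1]-m["cy"])/m["fy"]
    if name=="wrist":
        r=np.hypot(x,y)+1e-12; d=np.c_[x/r*np.sin(r),y/r*np.sin(r),np.cos(r)]
    else: d=np.c_[x,y,np.ones_like(x)]
    return -Rm.T@m["tvec"], d@Rm
def plane(name,uv,z,m=None):
    c,d=ray(name,uv,m); return (c+d*((z-c[2])/d[:,2])[:,None])[:,:2]
def blob(mask,near):
    cs=cv2.findContours(mask.astype(np.uint8),cv2.RETR_EXTERNAL,cv2.CHAIN_APPROX_NONE)[0]
    cs=[c for c in cs if cv2.contourArea(c)>20]
    return max(cs,key=lambda c:cv2.pointPolygonTest(c,tuple(map(float,near)),True))
E
python3 - <<'E'
from h import *
im=cv2.imread("pics/top0.png"); hsv=cv2.cvtColor(im,cv2.COLOR_BGR2HSV)
for n,p in dict(caddy=(289,236),lid=(327,187),mill=(246,202),nut=(241,196),pot=(280,200),knob=(285,194),board=(228,170),board2=(265,250),tray=(431,220),rim=(407,200),ins=(100,210),pock=(122,190),table=(200,250),cart=(72,220),cork=(262,202)).items(): print(n,p,hsv[p[1],p[0]])
print(ray("top",(280,208))[0], ray("scene",(0,0))[0])
s=monitor.read_state(); print(R.from_rotvec(s["orientation"]).as_matrix().round(3))
cv2.imwrite("pics/c1.png",cv2.resize(im[125:270,215:355],None,fx=4,fy=4,interpolation=cv2.INTER_CUBIC))
cv2.imwrite("pics/c2.png",cv2.resize(im[145:290,60:180],None,fx=4,fy=4,interpolation=cv2.INTER_CUBIC))
E
```

```text
caddy (289, 236) [126   7 175]
lid (327, 187) [ 18 116 205]
mill (246, 202) [ 11 156 149]
nut (241, 196) [145   9 178]
pot (280, 200) [ 10  10 161]
knob (285, 194) [170   3 231]
board (228, 170) [ 11 156  98]
board2 (265, 250) [  9 148 105]
tray (431, 220) [105  14 112]
rim (407, 200) [ 98   9 113]
ins (100, 210) [ 16  12 225]
pock (122, 190) [ 20  14 224]
table (200, 250) [ 12 151 157]
cart (72, 220) [ 16 120 142]
cork (262, 202) [ 14 125 108]
[4.57834732e-01 4.24445935e-04 8.47554886e-01] [0.97222531 0.45820089 0.79245403]
[[ 0.899  0.438 -0.001]
 [ 0.438 -0.899  0.002]
 [ 0.    -0.002 -1.   ]]
```

View pics/c1.png

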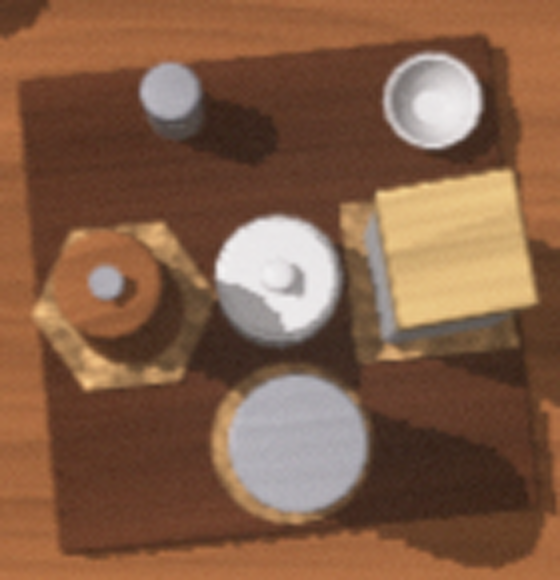

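View pics/c2.png

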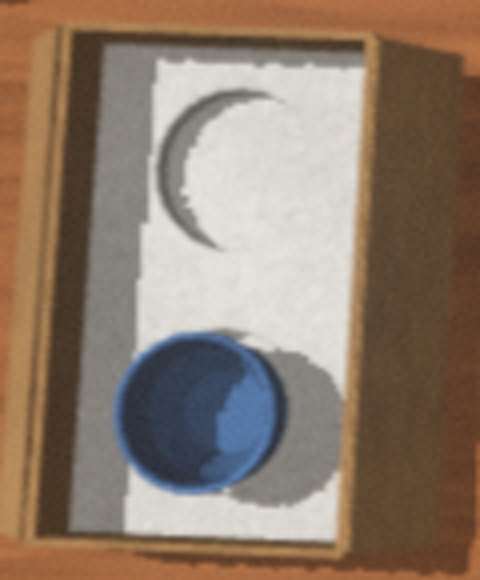

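The crops show the mat outlines, the canister lid turned a few degrees and the knob at crop (283,276). The pocket arc's left extreme is at (158,168) in the carton crop. Next I convert these pixels to world points.

Run:
```python
from h import *
im=cv2.imread("pics/top0.png"); hsv=cv2.cvtColor(im,cv2.COLOR_BGR2HSV).astype(int)
H,S,V=hsv[...,0],hsv[...,1],hsv[...,2]
def c(off,pts): return (np.array(pts,float)+.5)/4-.5+np.array(off)
A=(215,125);B=(60,145)
P=lambda off,pts,z:plane("top",c(off,pts),z)
pr=lambda n,x:print(n,np.round(np.asarray(x)*1000,1).tolist())
bc=P(A,[(21,85),(488,37),(65,553),(538,510)],.015); pr("board corners",bc)
hexm=P(A,[(36,311),(213,297),(75,232),(165,222),(88,390),(180,382)],.018); pr("hex",hexm.mean(0))
sq=P(A,[(341,203),(357,362),(517,347)],.018); pr("sqmat",(sq[0]+sq[2])/2); d=sq[0]-sq[1]; print("ang",np.degrees(np.arctan2(d[1],d[0])),np.linalg.norm(d))
pr("knob",P(A,[(283,273)],.075)[0]); pr("nut",P(A,[(106,281)],.143)[0])
def circ(p):
    s=np.linalg.lstsq(np.c_[2*p,np.ones(len(p))],(p**2).sum(1),rcond=None)[0]; return s[:2],np.sqrt(s[2]+s[0]**2+s[1]**2)
pc=P(B,[(158,168),(242,89),(220,250),(172,118),(180,220),(200,99)],.021); print("pocket",circ(pc))
cr=P(B,[(66,28),(378,35),(350,555),(35,548)],.055); pr("carton rim",cr); pr("ctr",cr.mean(0))
# caddy
m=(S<40)&(V>150); k=blob(m,(289,236)); q=plane("top",k[:,0],.128); print("caddy",circ(q))
k=blob((S>70)&(V>170)&(H>14)&(H<25),(327,187)); q=plane("top",k[:,0],.136); r=cv2.minAreaRect((q*1000).astype(np.float32)); print("lid",r)
k=blob((S<40)&(V>60)&(V<150),(431,220)); q=plane("top",k[:,0],.012); r=cv2.minAreaRect((q*1000).astype(np.float32)); print("tray",r)
pr("mill head(ext) ",P(A,[(55,283),(162,283),(106,228),(106,340)],.136))
```

```text
board corners [[644.5, 127.7], [674.3, -107.2], [410.7, 97.9], [437.5, -135.0]]
hex [533.8, 71.1]
sqmat [552.7, -78.9]
ang 6.840255304530095 0.07985589343255463
knob [545.4, -6.0]
nut [532.6, 69.3]
pocket (array([0.55642835, 0.32460075]), np.float64(0.040371570541232984))
carton rim [[618.1, 397.8], [618.1, 247.4], [371.0, 249.1], [370.6, 397.4]]
ctr [494.5, 322.9]
caddy (array([ 0.46620655, -0.01292714]), np.float64(0.028234896993510165))
lid ((551.0098266601562, -78.73365783691406), (58.862823486328125, 59.866634368896484), 11.459457397460938)
tray ((507.5111389160156, -296.0328063964844), (132.17709350585938, 289.5343017578125), 83.84009552001953)
mill head(ext)  [[531.9, 91.7], [533.0, 46.0], [556.1, 70.7], [508.1, 69.2]]
```

{"name": "arm_command", "arguments": {"deltas": [[[2, 3.2, 0, 0, 0, -4.8], [2, 3.2, 0, 0, 0, -4.8], [2, 3.2, 0, 0, 0, -4.9], [2, 3.2, 0, 0, 0, 0], [2, 3.2, 0, 0, 0, 0], [2, 3.2, 0, 0, 0, 0], [2, 3.2, 0, 0, 0, 0], [2, 3.2, 0, 0, 0, 0], [2, 3.2, 0, 0, 0, 0], [2, 3.2, 0, 0, 0, 0], [2, 3.2, 0, 0, 0, 0], [2, 3.2, 0, 0, 0, 0]]], "gripper": 1, "squeeze": 20}}

```text
t: 1.1
tool_pos: [0.5034, -0.1534, 0.2183]
orientation: [-3.126, -0.315, 0.001]
force: [0.5, -1.4, -0.7]
opening: 0.0933
gripper_force: 0.0
```

{"name": "arm_command", "arguments": {"deltas": [[[2.4, 3.8, 0, 0, 0, 0], [2.4, 3.8, 0, 0, 0, 0], [0, 0, 0, 0, 0, 0], [0, 0, 0, 0, 0, 0]]]}}

```text
t: 1.43
tool_pos: [0.5479, -0.0826, 0.2179]
orientation: [-3.125, -0.321, 0.002]
force: [-0.8, -0.3, -0.1]
opening: 0.093
gripper_force: 0.0
```

Run:
```python
from h import *
s=monitor.read_state(); print(s["t"],s["tool_pos"],R.from_rotvec(s["orientation"]).as_matrix().round(3))
m=eyes.camera_model("wrist"); im=eyes.read_camera("wrist"); cv2.imwrite("pics/w1.png",im)
np.savez("w1.npz",**m); print(ray("wrist",(280,208),m))
def proj(p):
    Rm=cv2.Rodrigues(m["rvec"])[0]; q=Rm@np.array(p)+m["tvec"]; th=np.arctan2(np.hypot(q[0],q[1]),q[2]); u=q[:2]/np.hypot(q[0],q[1])*th*m["fx"]; return (u+[m["cx"],m["cy"]]).round(1)
for n,p in dict(lid=(.551,-.0787,.136),knob=(.5454,-.006,.075),nut=(.5327,.0697,.143),caddy=(.4662,-.0129,.128)).items(): print(n,proj(p))
```

```text
1.4333 [ 0.54791131 -0.08262325  0.21792234] [[ 0.979  0.203 -0.001]
 [ 0.203 -0.979  0.   ]
 [-0.001 -0.001 -1.   ]]
(array([ 0.62482086, -0.0669343 ,  0.38307125]), array([[-0.27716042, -0.05391405, -0.95930985]]))
lid [276.8 210.4]
knob [204.3 183.4]
nut [101.9 198.7]
caddy [188.4 280.4]
```

View pics/w1.png

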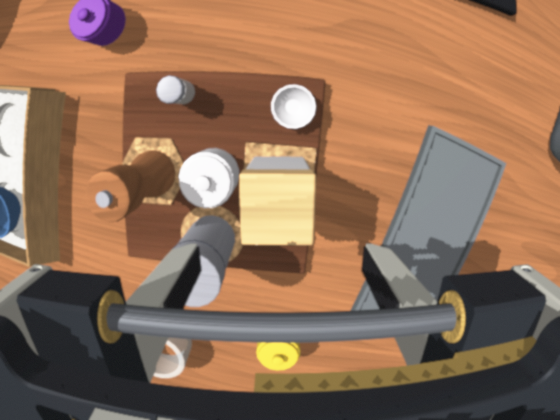

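The wrist view shows the lid centre at about (277,208), against a prediction of (276.8,210.4), and its edges line up with the gripper. The nut and knob match to within 2 px. Next I descend.

{"name": "arm_command", "arguments": {"deltas": [[[0, 0, -2, 0, 0, 0], [0, 0, -2, 0, 0, 0], [0, 0, -2, 0, 0, 0], [0, 0, 0, 0, 0, 0]]]}}

```text
t: 1.82
tool_pos: [0.5441, -0.0858, 0.1539]
orientation: [-3.124, -0.311, 0.011]
force: [-1.1, -0.2, -0.9]
opening: 0.0931
gripper_force: 0.0
```

{"name": "arm_command", "arguments": {"deltas": [[[0, 0, 0, 0, 0, 0], [0, 0, 0, 0, 0, 0], [0, 0, 0, 0, 0, 0], [0, 0, 0, 0, 0, 0]]]}}

```text
t: 2.15
tool_pos: [0.5484, -0.0854, 0.1604]
orientation: [3.125, 0.314, 0.004]
force: [-0.5, 0.1, 0.5]
opening: 0.0929
gripper_force: 0.0
```

```bash
python3 -c "
from h import *
for i in range(4):
    s=monitor.read_state(); print(s['t'],s['tool_pos'].round(4),R.from_rotvec(s['orientation']).as_matrix().round(3)[:,2],s['dq'].round(3)); eyes.read_camera('top')"
```

```text
2.15 [ 0.5484 -0.0854  0.1604] [ 0.003 -0.001 -1.   ] [ 0.005  0.004  0.004  0.    -0.001  0.   ]
2.2 [ 0.5483 -0.0853  0.1601] [ 0.002 -0.001 -1.   ] [ 0.003  0.004  0.006  0.001 -0.002 -0.001]
2.25 [ 0.5482 -0.0851  0.1598] [ 0.002 -0.    -1.   ] [ 0.005  0.007  0.007  0.001 -0.004 -0.002]
2.3 [ 0.548  -0.085   0.1595] [ 0.001 -0.    -1.   ] [ 0.002  0.005  0.005 -0.    -0.     0.   ]
```

{"name": "arm_command", "arguments": {"deltas": [[[0.3, 0.6, -0.6, 0, 0, 0], [0, 0, 0, 0, 0, 0], [0, 0, -1.5, 0, 0, 0], [0, 0, -1.5, 0, 0, 0], [0, 0, -1.5, 0, 0, 0], [0, 0, -1.3, 0, 0, 0], [0, 0, 0, 0, 0, 0], [0, 0, 0, 0, 0, 0]]]}}

```text
t: 3.02
tool_pos: [0.5497, -0.0785, 0.0936]
orientation: [-3.125, -0.315, 0.004]
force: [0.7, 0.1, 0.6]
opening: 0.0933
gripper_force: 0.0
```

{"name": "arm_command", "arguments": {"deltas": [[[0.1, 0, 0.4, 0, 0, 0], [0, 0, 0, 0, 0, 0], [0, 0, 0, 0, 0, 0], [0, 0, 0, 0, 0, 0], [0, 0, 0, 0, 0, 0], [0, 0, 0, 0, 0, 0], [0, 0, 0, 0, 0, 0], [0, 0, 0, 0, 0, 0]]], "gripper": -1, "squeeze": 20}}

```text
t: 3.68
tool_pos: [0.5518, -0.0788, 0.099]
orientation: [3.126, 0.315, 0.001]
force: [-0.8, 0.9, 2.9]
opening: 0.0599
gripper_force: 20.0
```

{"name": "arm_command", "arguments": {"deltas": [[[0, 0, 1.5, 0, 0, 0], [0, 0, 2, 0, 0, 0], [0, 0, 2, 0, 0, 0], [0.5, -2, 0, 0, 0, 0], [0.5, -3, 0, 0, 0, 0], [0.6, -3.2, 0, 0, 0, 0], [0.7, -3.5, 0, 0, 0, 0], [0.7, -3.5, 0, 0, 0, 0], [0.7, -3.5, 0, 0, 0, 0], [0.5, -2.5, 0, 0, 0, 0], [0.3, -1.5, 0, 0, 0, 0], [0, 0, 0, 0, 0, 0]]]}}

```text
t: 4.68
tool_pos: [0.5955, -0.3092, 0.1518]
orientation: [-3.126, -0.31, 0.003]
force: [1.5, -0.4, -3.9]
opening: 0.0601
gripper_force: 20.0
```

{"name": "arm_command", "arguments": {"deltas": [[[0, 0, -1, 0, 0, 0], [0, 0, -1, 0, 0, 0], [0, 0, 0, 0, 0, 0], [0, 0, 0, 0, 0, 0]]]}}

```text
t: 5.02
tool_pos: [0.5954, -0.3038, 0.1313]
orientation: [-3.123, -0.316, 0.005]
force: [0.2, -0.7, -3.1]
opening: 0.0598
gripper_force: 20.0
```

{"name": "arm_command", "arguments": {"deltas": [[[0, 0, -1, 0, 0, 0], [0, 0, -1, 0, 0, 0], [0, 0, -1, 0, 0, 0], [0, 0, -0.8, 0, 0, 0], [0, 0, -0.3, 0, 0, 0], [0, 0, -0.2, 0, 0, 0], [0, 0, -0.1, 0, 0, 0], [0, 0, 0, 0, 0, 0], [0, 0, 0, 0, 0, 0]]]}}

```text
t: 5.77
tool_pos: [0.5969, -0.3061, 0.0903]
orientation: [3.125, 0.315, 0.001]
force: [0.5, -0.8, -3.7]
opening: 0.0602
gripper_force: 20.0
```

Still 3 mm up with the full weight on the gripper, so I lower it a little more.

{"name": "arm_command", "arguments": {"deltas": [[[0, 0, -0.2, 0, 0, 0], [0, 0, -0.1, 0, 0, 0], [0, 0, -0.1, 0, 0, 0], [0, 0, 0, 0, 0, 0], [0, 0, 0, 0, 0, 0]]]}}

```text
t: 6.18
tool_pos: [0.597, -0.306, 0.087]
orientation: [3.125, 0.315, 0.002]
force: [-2.2, 2.2, 5.5]
opening: 0.0599
gripper_force: 20.0
```

{"name": "arm_command", "arguments": {"deltas": [[[0, 0, 0, 0, 0, 0], [0, 0, 0, 0, 0, 0], [0, 0, 0, 0, 0, 0], [0, 0, 0, 0, 0, 0], [0, 0, 0, 0, 0, 0], [0, 0, 2, 0, 0, 0], [0, 0, 3, 0, 0, 0], [0, 0, 3, 0, 0, 0]]], "gripper": 1}}

```text
t: 6.85
tool_pos: [0.5955, -0.3052, 0.1648]
orientation: [-3.124, -0.315, 0.004]
force: [-0.4, -0.3, 0.6]
opening: 0.0928
gripper_force: 0.0
```

{"name": "arm_command", "arguments": {"deltas": [[[-0.8, 1.9, 0.3, 0, 0, 0], [-1.4, 3.2, 0, 0, 0, 0], [-1.5, 3.3, 0, 0, 0, 0], [-1.5, 3.3, 0, 0, 0, 0], [-1.5, 3.3, 0, 0, 0, 0], [-1.5, 3.3, 0, 0, 0, 0], [-1.5, 3.3, 0, 0, 0, 0], [-1.5, 3.3, 0, 0, 0, 0], [-1.2, 2.6, 0, 0, 0, 0], [-0.6, 1.8, 0, 0, 0, 0], [0, 0, 0, 0, 0, 0], [0, 0, 0, 0, 0, 0]]]}}

```text
t: 7.85
tool_pos: [0.4666, -0.0123, 0.1689]
orientation: [3.125, 0.318, 0.001]
force: [-0.6, 0.0, -1.0]
opening: 0.093
gripper_force: 0.0
```

{"name": "arm_command", "arguments": {"deltas": [[[0, 0, 0, 0, 0, 0], [0, 0, 0, 0, 0, 0]]]}}

```text
t: 8.02
tool_pos: [0.4669, -0.0138, 0.1687]
orientation: [3.126, 0.313, 0.0]
force: [0.5, -0.2, 0.2]
opening: 0.093
gripper_force: 0.0
```

{"name": "arm_command", "arguments": {"deltas": [[[0, 0, -1.5, 0, 0, 0], [0, 0, -2, 0, 0, 0], [0, 0, -2, 0, 0, 0], [0, 0, -1.3, 0, 0, 0], [0, 0, -0.5, 0, 0, 0], [0, 0, 0, 0, 0, 0], [0, 0, 0, 0, 0, 0]]]}}

```text
t: 8.6
tool_pos: [0.4669, -0.0134, 0.096]
orientation: [3.126, 0.313, -0.0]
force: [0.6, -0.7, 0.7]
opening: 0.093
gripper_force: 0.0
```

{"name": "arm_command", "arguments": {"deltas": [[[0, 0, 0, 0, 0, 0], [0, 0, 0, 0, 0, 0], [0, 0, 0, 0, 0, 0], [0, 0, 0, 0, 0, 0], [0, 0, 0, 0, 0, 0], [0, 0, 0, 0, 0, 0], [0, 0, 0, 0, 0, 0]]], "gripper": -1}}

```text
t: 9.18
tool_pos: [0.4667, -0.0128, 0.0959]
orientation: [3.126, 0.315, 0.001]
force: [-0.1, 0.1, 0.5]
opening: 0.0596
gripper_force: 20.0
```

{"name": "arm_command", "arguments": {"deltas": [[[0, 0, 1.5, 0, 0, 0], [0, 0, 2, 0, 0, 0], [0, 0, 1.5, 0, 0, 0], [-0.3, -1.8, 0, 0, 0, 0], [-0.5, -3, 0, 0, 0, 0], [-0.7, -3.7, 0, 0, 0, 0], [-0.7, -3.8, 0, 0, 0, 0], [-0.7, -3.8, 0, 0, 0, 0], [-0.7, -3.8, 0, 0, 0, 0], [-0.6, -3.5, 0, 0, 0, 0], [-0.5, -2.5, 0, 0, 0, 0], [-0.2, -1.4, 0, 0, 0, 0]]]}}

```text
t: 10.18
tool_pos: [0.4162, -0.2885, 0.1452]
orientation: [3.126, 0.311, -0.001]
force: [0.1, 0.1, -2.6]
opening: 0.0597
gripper_force: 20.0
```

{"name": "arm_command", "arguments": {"deltas": [[[0, 0, -1, 0, 0, 0], [0, 0, -1.5, 0, 0, 0], [0, 0, -1.5, 0, 0, 0], [0, 0, -1, 0, 0, 0], [0, 0, -0.6, 0, 0, 0], [0, 0, -0.3, 0, 0, 0], [0, 0, 0, 0, 0, 0], [0, 0, 0, 0, 0, 0]]]}}

```text
t: 10.85
tool_pos: [0.418, -0.2856, 0.0871]
orientation: [3.125, 0.316, 0.001]
force: [0.2, 0.7, -3.4]
opening: 0.0597
gripper_force: 20.0
```

{"name": "arm_command", "arguments": {"deltas": [[[0, 0, -0.2, 0, 0, 0], [0, 0, -0.1, 0, 0, 0], [0, 0, -0.1, 0, 0, 0], [0, 0, 0, 0, 0, 0], [0, 0, 0, 0, 0, 0]]]}}

```text
t: 11.27
tool_pos: [0.4182, -0.2861, 0.0839]
orientation: [3.125, 0.315, 0.002]
force: [-0.6, 2.2, 5.8]
opening: 0.0598
gripper_force: 20.0
```

{"name": "arm_command", "arguments": {"deltas": [[[0, 0, 0, 0, 0, 0], [0, 0, 0, 0, 0, 0], [0, 0, 0, 0, 0, 0], [0, 0, 0, 0, 0, 0], [0, 0, 0, 0, 0, 0], [0, 0, 2, 0, 0, 0], [0, 0, 3, 0, 0, 0], [0, 0, 3, 0, 0, 0], [0.2, 0.6, 0.7, 0, 0, 0], [0.6, 2, 0, 0, 0, 0], [1, 3, 0, 0, 0, 0], [1.2, 3.7, 0, 0, 0, 0]]], "gripper": 1}}

```text
t: 12.27
tool_pos: [0.4475, -0.1931, 0.1697]
orientation: [3.125, 0.31, 0.001]
force: [1.4, -0.1, -0.6]
opening: 0.0929
gripper_force: 0.0
```

{"name": "arm_command", "arguments": {"deltas": [[[1.2, 3.7, 0, 0, 0, 0], [1.2, 3.7, 0, 0, 0, 0], [1.2, 3.7, 0, 0, 0, 0], [1.2, 3.7, 0, 0, 0, 0], [1.2, 3.7, 0, 0, 0, 0], [1.1, 3.5, 0, 0, 0, 0], [0.9, 2.6, 0, 0, 0, 0], [0.4, 1.6, 0, 0, 0, 0], [0, 0, 0, 0, 0, 0], [0, 0, 0, 0, 0, 0], [0, 0, 0, 0, 0, 0]]]}}

```text
t: 13.18
tool_pos: [0.5312, 0.0687, 0.1692]
orientation: [3.125, 0.315, -0.001]
force: [0.3, -1.1, -0.8]
opening: 0.093
gripper_force: 0.0
```

{"name": "arm_command", "arguments": {"deltas": [[[0.1, 0.1, -1.2, 0, 0, 0], [0, 0, -2, 0, 0, 0], [0, 0, -2, 0, 0, 0], [0, 0, -1.3, 0, 0, 0], [0, 0, -0.6, 0, 0, 0], [0, 0, 0, 0, 0, 0], [0, 0, 0, 0, 0, 0]]]}}

```text
t: 13.77
tool_pos: [0.5326, 0.0698, 0.0987]
orientation: [3.126, 0.314, -0.0]
force: [-0.1, -0.6, 0.2]
opening: 0.0927
gripper_force: 0.0
```

{"name": "arm_command", "arguments": {"deltas": [[[0, 0, 0, 0, 0, 0], [0, 0, 0, 0, 0, 0], [0, 0, 0, 0, 0, 0], [0, 0, 0, 0, 0, 0], [0, 0, 0, 0, 0, 0], [0, 0, 0, 0, 0, 0], [0, 0, 0, 0, 0, 0], [0, 0, 0, 0, 0, 0], [0, 0, 0, 0, 0, 0]]], "gripper": -1}}

```text
t: 14.52
tool_pos: [0.5326, 0.0703, 0.0987]
orientation: [-3.126, -0.315, -0.0]
force: [-0.7, -0.4, 0.8]
opening: 0.0479
gripper_force: 20.0
```

{"name": "arm_command", "arguments": {"deltas": [[[0, 0, 1.5, 0, 0, 0], [0, 0, 2.5, 0, 0, 0], [0, 0, 2.5, 0, 0, 0], [0, 0, 2, 0, 0, 0], [-0.1, -1.5, 0.5, 0, 0, 0], [-0.2, -2.8, 0, 0, 0, 0], [-0.3, -3.6, 0, 0, 0, 0], [-0.3, -3.8, 0, 0, 0, 0], [-0.3, -3.8, 0, 0, 0, 0], [-0.3, -3.8, 0, 0, 0, 0], [-0.3, -3.8, 0, 0, 0, 0], [-0.3, -3.8, 0, 0, 0, 0]]]}}

```text
t: 15.52
tool_pos: [0.5106, -0.2004, 0.1879]
orientation: [-3.125, -0.315, 0.002]
force: [1.9, 0.1, -3.3]
opening: 0.0473
gripper_force: 20.0
```

{"name": "arm_command", "arguments": {"deltas": [[[-0.2, -3.6, -1, 0, 0, 0], [-0.1, -3, -1.5, 0, 0, 0], [-0.1, -2, -1.5, 0, 0, 0], [0, -1.1, -1, 0, 0, 0], [0, 0, -1, 0, 0, 0], [0, 0, -1.5, 0, 0, 0], [0, 0, -1.2, 0, 0, 0], [0, 0, -0.8, 0, 0, 0], [0, 0, -0.4, 0, 0, 0], [0, 0, 0, 0, 0, 0], [0, 0, 0, 0, 0, 0]]]}}

```text
t: 16.43
tool_pos: [0.5079, -0.2953, 0.09]
orientation: [3.126, 0.316, 0.0]
force: [0.3, -0.2, -3.6]
opening: 0.0477
gripper_force: 20.0
```

{"name": "arm_command", "arguments": {"deltas": [[[0, 0, -0.2, 0, 0, 0], [0, 0, -0.1, 0, 0, 0], [0, 0, -0.1, 0, 0, 0], [0, 0, 0, 0, 0, 0], [0, 0, 0, 0, 0, 0]]]}}

```text
t: 16.85
tool_pos: [0.5081, -0.2961, 0.0867]
orientation: [3.125, 0.315, 0.002]
force: [0.3, 1.3, 3.1]
opening: 0.0475
gripper_force: 20.0
```

{"name": "arm_command", "arguments": {"deltas": [[[0, 0, 0, 0, 0, 0], [0, 0, 0, 0, 0, 0], [0, 0, 0, 0, 0, 0], [0, 0, 0, 0, 0, 0], [0, 0, 0, 0, 0, 0], [0, 0, 2, 0, 0, 0], [0, 0, 3, 0, 0, 0], [0, 0, 4, 0, 0, 0], [0.1, 1, 0.8, 0, 0, 0], [0.3, 2.5, 0, 0, 0, 0], [0.4, 3.5, 0, 0, 0, 0], [0.4, 3.5, 0, 0, 0, 0]]], "gripper": 1}}

```text
t: 17.85
tool_pos: [0.5197, -0.1904, 0.1842]
orientation: [3.125, 0.312, 0.002]
force: [0.6, -0.4, -0.2]
opening: 0.093
gripper_force: 0.0
```

Run:
```python
from h import *
im=eyes.read_camera("top"); cv2.imwrite("pics/top1.png",im); print(monitor.read_state()["tool_pos"])
```

```text
[ 0.520454   -0.18401976  0.18382465]
```

View pics/top1.png

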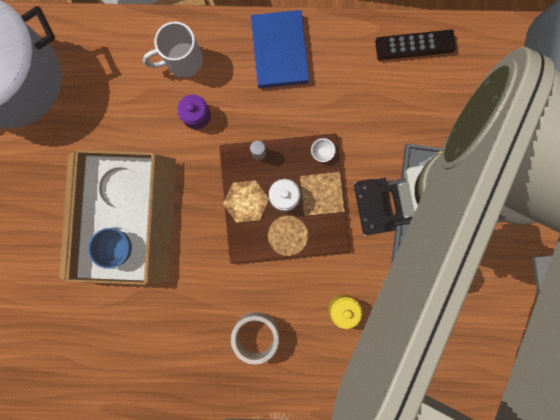

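The board now shows all three bare mats: hex at (246,201), square at (323,194) and round at (288,236). The pot hasn't moved, at (285,194). Next I measure the mats precisely.

Run:
```python
from h import *
im=cv2.imread("pics/top1.png"); hsv=cv2.cvtColor(im,cv2.COLOR_BGR2HSV).astype(int); H,S,V=hsv[...,0],hsv[...,1],hsv[...,2]
cork=cv2.morphologyEx(((H>10)&(H<28)&(S>50)&(V>125)).astype(np.uint8),cv2.MORPH_CLOSE,np.ones((3,3)))
for n,p in dict(hex=(246,202),sq=(323,194),rnd=(288,236)).items():
    k=blob(cork,p); q=plane("top",k[:,0],.018)*1000; c,r=cv2.minEnclosingCircle(q.astype(np.float32)); M=cv2.moments(q.astype(np.float32)[:,None]); print(n,np.round(c,1),round(r,1),"centroid",M["m10"]/M["m00"],M["m01"]/M["m00"],abs(M["m00"])**.5, cv2.minAreaRect(q.astype(np.float32)))
k=blob((S<40)&(V>130),(285,194)); q=plane("top",k[:,0],.055)*1000; print("pot",cv2.minEnclosingCircle(q.astype(np.float32)))
```

```text
hex [557.8  36.3] 672.8 centroid 548.6693995916446 117.6980413781617 791.717047347309 ((531.9646606445312, 26.9661865234375), (838.7403564453125, 1109.187744140625), 1.1379966735839844)
sq [557.8  36.3] 672.8 centroid 548.6693995916446 117.6980413781617 791.717047347309 ((531.9646606445312, 26.9661865234375), (838.7403564453125, 1109.187744140625), 1.1379966735839844)
rnd [557.8  36.3] 672.8 centroid 548.6693995916446 117.6980413781617 791.717047347309 ((531.9646606445312, 26.9661865234375), (838.7403564453125, 1109.187744140625), 1.1379966735839844)
pot ((545.0656127929688, -3.3836464881896973), 30.259315490722656)
```

{"name": "arm_command", "arguments": {"deltas": [[[0.3, 2.5, 0, 0, 0, 0], [0.3, 3.5, 0, 0, 0, 0], [0.4, 3.5, 0, 0, 0, 0], [0.4, 3.5, -1, 0, 0, 0], [0.3, 3, -1.5, 0, 0, 0], [0.2, 2, -1.5, 0, 0, 0], [0, 0, -1.5, 0, 0, 0], [0, 0, -1, 0, 0, 0], [0, 0, 0, 0, 0, 0], [0, 0, 0, 0, 0, 0]]]}}

```text
t: 18.73
tool_pos: [0.5382, -0.0114, 0.1183]
orientation: [-3.126, -0.314, 0.002]
force: [-0.9, 0.3, 0.3]
opening: 0.0932
gripper_force: 0.0
```

{"name": "arm_command", "arguments": {"deltas": [[[0.7, 0.7, 0, 0, 0, 0], [0, 0, -1.5, 0, 0, 0], [0, 0, -2, 0, 0, 0], [0, 0, -2, 0, 0, 0], [0, 0, -2, 0, 0, 0], [0, 0, -0.8, 0, 0, 0], [0, 0, -0.3, 0, 0, 0], [0, 0, 0, 0, 0, 0], [0, 0, 0, 0, 0, 0]]]}}

```text
t: 19.48
tool_pos: [0.5468, -0.004, 0.0341]
orientation: [3.125, 0.314, 0.003]
force: [0.3, -0.6, 0.4]
opening: 0.0928
gripper_force: 0.0
```

Run:
```python
from h import *
im=cv2.imread("pics/top1.png"); hsv=cv2.cvtColor(im,cv2.COLOR_BGR2HSV).astype(int); H,S,V=hsv[...,0],hsv[...,1],hsv[...,2]
for p in [(246,202),(323,194),(288,236),(268,190),(305,225),(228,160),(226,200)]: print(p,hsv[p[1],p[0]])
g=np.where(V>128,1,0).astype(np.uint8)
bd=np.zeros_like(g); cv2.fillConvexPoly(bd,np.array([(224,150),(333,140),(344,250),(234,258)]),1)
g=cv2.medianBlur(g*bd,5)
for n,p in dict(hex=(246,202),sq=(323,194),rnd=(288,236)).items():
    k=blob(g,p); q=plane("top",k[:,0],.018)*1000; q=q.astype(np.float32); c,r=cv2.minEnclosingCircle(q); M=cv2.moments(q[:,None]); print(n,np.round(c,1),round(r,1),"centroid",round(M["m10"]/M["m00"],1),round(M["m01"]/M["m00"],1),round(abs(M["m00"])**.5,1))
```

```text
(246, 202) [ 21 100 237]
(323, 194) [ 15 123 195]
(288, 236) [ 15 128 181]
(268, 190) [ 10 103 109]
(305, 225) [ 12 132 120]
(228, 160) [  9 152  87]
(226, 200) [ 15 128 179]
hex [539.5  37. ] 72.1 centroid 539.9 43.5 89.9
sq [553.1 -76.6] 50.9 centroid 555.6 -81.3 67.8
rnd [468.  -12.4] 40.1 centroid 468.2 -12.4 68.8
```

{"name": "arm_command", "arguments": {"deltas": [[[-0.1, 0, -0.3, 0, 0, 0], [0, 0, 0, 0, 0, 0], [0, 0, 0, 0, 0, 0], [0, 0, 0, 0, 0, 0], [0, 0, 0, 0, 0, 0], [0, 0, 0, 0, 0, 0], [0, 0, 0, 0, 0, 0], [0, 0, 0, 0, 0, 0]]], "gripper": -1, "squeeze": 15}}

```text
t: 20.15
tool_pos: [0.5447, -0.0037, 0.0299]
orientation: [-3.126, -0.315, -0.001]
force: [-0.0, 0.7, 3.5]
opening: 0.0593
gripper_force: 15.0
```

{"name": "arm_command", "arguments": {"deltas": [[[0, 0, 1, 0, 0, 0], [0, 0, 2.5, 0, 0, 0], [0, 0, 3, 0, 0, 0], [0.1, 1, 3, 0, 0, 0], [0.1, 2.5, 1.5, 0, 0, 0], [0.1, 3.5, 0, 0, 0, 0], [0.1, 3.7, 0, 0, 0, 0], [0.1, 3.7, 0, 0, 0, 0], [0.1, 3.7, 0, 0, 0, 0], [0.1, 3.7, 0, 0, 0, 0], [0.1, 3.5, 0, 0, 0, 0], [0.1, 3, 0, 0, 0, 0]]]}}

```text
t: 21.15
tool_pos: [0.5527, 0.2815, 0.1396]
orientation: [-3.126, -0.316, 0.001]
force: [0.5, -0.2, -3.5]
opening: 0.0599
gripper_force: 15.0
```

{"name": "arm_command", "arguments": {"deltas": [[[0.1, 2.5, 0, 0, 0, 0], [0, 1.6, 0, 0, 0, 0], [0, 0, 0, 0, 0, 0], [0, 0, 0, 0, 0, 0], [0, 0, 0, 0, 0, 0]]]}}

```text
t: 21.57
tool_pos: [0.5545, 0.3191, 0.1394]
orientation: [3.125, 0.314, -0.001]
force: [-0.4, 0.9, -3.7]
opening: 0.0599
gripper_force: 15.0
```

Run:
```python
from h import *
s=monitor.read_state(); m=eyes.camera_model("wrist"); im=eyes.read_camera("wrist"); cv2.imwrite("pics/w2.png",im); np.savez("w2.npz",**m); print(s["t"],s["tool_pos"],s["opening"])
```

```text
21.5667 [0.55446822 0.3190784  0.13935614] 0.059869962068859015
```

View pics/w2.png

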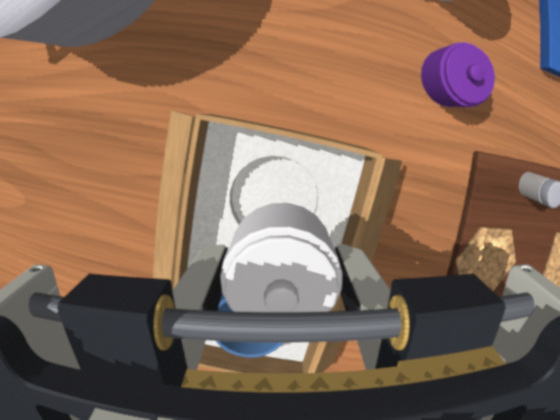

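The wrist view shows the pot held upright above the carton. The pocket rim's left edge is at (231,195), its top at (275,156) and its right edge at (319,196).

Run:
```python
from h import *
m=dict(np.load("w2.npz")); im=cv2.imread("pics/w2.png")
def circ(p):
    s=np.linalg.lstsq(np.c_[2*p,np.ones(len(p))],(p**2).sum(1),rcond=None)[0]; return s[:2].round(4),np.sqrt(s[2]+s[0]**2+s[1]**2).round(4)
q=plane("wrist",[(231,195),(275,156),(319,196),(241,172),(308,169)],.021,m); print(circ(q),q.round(4).tolist())
cv2.imwrite("pics/w2c.png",cv2.resize(im[105:250,170:390],None,fx=3.6,fy=3.6,interpolation=cv2.INTER_CUBIC))
```

```text
(array([0.5561, 0.3244]), np.float64(0.0401)) [[0.5528, 0.3646], [0.5952, 0.3324], [0.5676, 0.2864], [0.5753, 0.3592], [0.5897, 0.3016]]
```

View pics/w2c.png

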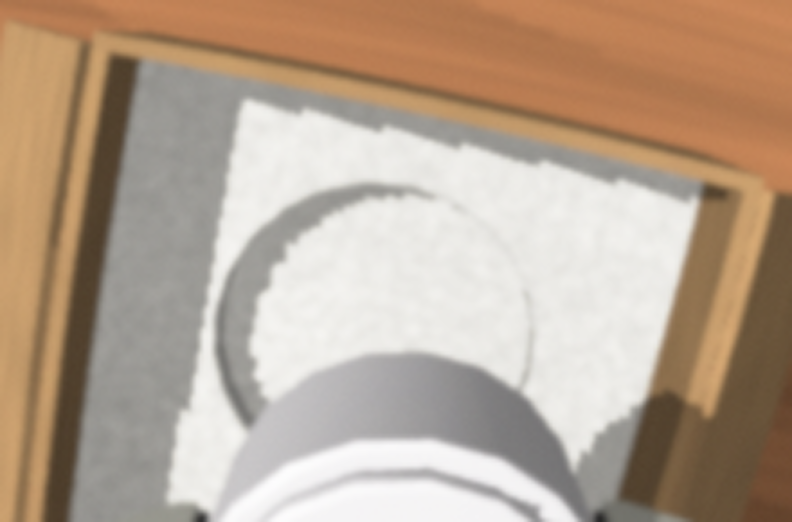

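The crop confirms the rim circle. Both views put the pocket centre at (556,324.4) mm.

{"name": "arm_command", "arguments": {"deltas": [[[0.1, 0.5, 0, 0, 0, 0], [0, 0, -1.5, 0, 0, 0], [0, 0, -2, 0, 0, 0], [0, 0, -2, 0, 0, 0], [0, 0, -1.5, 0, 0, 0], [0, 0, -1, 0, 0, 0], [0, 0, -0.8, 0, 0, 0], [0, 0, 0, 0, 0, 0], [0, 0, 0, 0, 0, 0]]]}}

```text
t: 22.37
tool_pos: [0.5557, 0.325, 0.0519]
orientation: [-3.126, -0.314, 0.0]
force: [-0.1, -0.1, -3.0]
opening: 0.0595
gripper_force: 15.0
```

{"name": "arm_command", "arguments": {"deltas": [[[0, 0, -0.8, 0, 0, 0], [0, 0, -0.6, 0, 0, 0], [0, 0, -0.5, 0, 0, 0], [0, 0, -0.3, 0, 0, 0], [0, 0, -0.2, 0, 0, 0], [0, 0, -0.1, 0, 0, 0], [0, 0, 0, 0, 0, 0], [0, 0, 0, 0, 0, 0]]]}}

```text
t: 23.03
tool_pos: [0.5557, 0.3253, 0.0268]
orientation: [-3.126, -0.315, -0.0]
force: [0.7, -0.0, -3.3]
opening: 0.0599
gripper_force: 15.0
```

{"name": "arm_command", "arguments": {"deltas": [[[0, 0, -0.1, 0, 0, 0], [0, 0, -0.1, 0, 0, 0], [0, 0, -0.1, 0, 0, 0], [0, 0, 0, 0, 0, 0], [0, 0, 0, 0, 0, 0]]]}}

```text
t: 23.45
tool_pos: [0.5557, 0.3253, 0.0239]
orientation: [-3.126, -0.315, -0.001]
force: [-1.0, -0.0, -0.6]
opening: 0.0597
gripper_force: 15.0
```

{"name": "arm_command", "arguments": {"deltas": [[[0, 0, -0.1, 0, 0, 0], [0, 0, 0, 0, 0, 0], [0, 0, 0, 0, 0, 0]]]}}

```text
t: 23.7
tool_pos: [0.5558, 0.3253, 0.0239]
orientation: [-3.126, -0.315, -0.001]
force: [-5.0, -2.0, 7.9]
opening: 0.0599
gripper_force: 15.0
```

{"name": "arm_command", "arguments": {"deltas": [[[0, 0, 0, 0, 0, 0], [0, 0, 0, 0, 0, 0], [0, 0, 0, 0, 0, 0], [0, 0, 0, 0, 0, 0], [0, 0, 1, 0, 0, 0], [0, 0, 2, 0, 0, 0], [0, 0, 3, 0, 0, 0], [0, 0, 3.5, 0, 0, 0], [0, 0, 3.5, 0, 0, 0], [0, 0, 1.5, 0, 0, 0], [0, 0, 0, 0, 0, 0]]], "gripper": 0.6}}

```text
t: 24.62
tool_pos: [0.5586, 0.3267, 0.1751]
orientation: [-3.122, -0.314, -0.015]
force: [0.6, 0.9, 0.8]
opening: 0.0747
gripper_force: 0.0
```

Run:
```python
from h import *
s=monitor.read_state(); m=eyes.camera_model("wrist"); im=eyes.read_camera("wrist"); cv2.imwrite("pics/w3.png",im); np.savez("w3.npz",**m); print(s["t"],s["tool_pos"],s["opening"])
```

```text
24.6167 [0.5586103  0.32667405 0.17505641] 0.07467153167078998
```

View pics/w3.png

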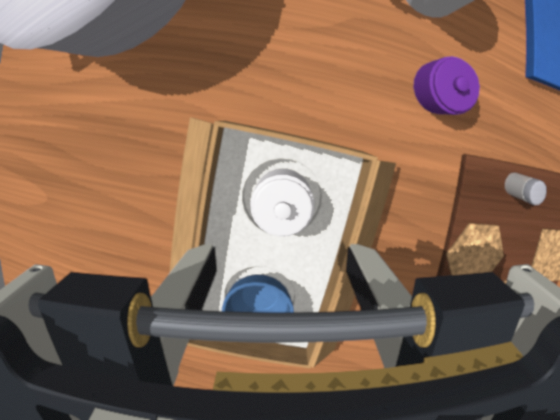

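The pot stands upright in the pocket with its knob at (283,211), evenly ringed by the pocket edge. Next I check its centring by ray and fetch the mill.

Run:
```python
from h import *
m=dict(np.load("w3.npz")); print(plane("wrist",[(283,210)],.069,m))
```

```text
[[0.55702613 0.3246556 ]]
```

{"name": "arm_command", "arguments": {"deltas": [[[0, -1, 0.3, 0, 0, 0], [-0.2, -2.5, 0, 0, 0, 0], [-0.3, -3.5, 0, 0, 0, 0], [-0.3, -3.9, 0, 0, 0, 0], [-0.3, -3.9, 0, 0, 0, 0], [-0.3, -3.9, 0, 0, 0, 0], [-0.3, -3.9, 0, 0, 0, 0], [-0.3, -3.9, 0, 0, 0, 0], [-0.3, -3.9, 0, 0, 0, 0], [-0.3, -3.9, 0, 0, 0, 0], [-0.3, -3.9, 0, 0, 0, 0], [-0.3, -3.9, 0, 0, 0, 0]]], "gripper": 1, "squeeze": 20}}

```text
t: 25.67
tool_pos: [0.5213, -0.0978, 0.1687]
orientation: [-3.125, -0.314, 0.005]
force: [-0.2, -0.4, 0.1]
opening: 0.0929
gripper_force: 0.0
```

{"name": "arm_command", "arguments": {"deltas": [[[-0.3, -3.9, 0, 0, 0, 0], [-0.3, -3.9, 0, 0, 0, 0], [-0.3, -3.9, 0, 0, 0, 0], [-0.3, -3.5, 0, 0, 0, 0], [-0.2, -2.5, 0, 0, 0, 0], [-0.2, -2, 0, 0, 0, 0], [0, 0, 0, 0, 0, 0], [0, 0, 0, 0, 0, 0], [0, 0, 0, 0, 0, 0]]]}}

```text
t: 26.42
tool_pos: [0.5065, -0.292, 0.1692]
orientation: [-3.124, -0.314, 0.003]
force: [-0.6, 0.2, -0.2]
opening: 0.0929
gripper_force: 0.0
```

{"name": "arm_command", "arguments": {"deltas": [[[0.15, -0.4, -1, 0, 0, 0], [0, 0, -2, 0, 0, 0], [0, 0, -2, 0, 0, 0], [0, 0, -2, 0, 0, 0], [0, 0, -1.0, 0, 0, 0], [0, 0, -0.2, 0, 0, 0], [0, 0, 0, 0, 0, 0], [0, 0, 0, 0, 0, 0]]]}}

```text
t: 27.08
tool_pos: [0.5097, -0.2968, 0.0896]
orientation: [3.125, 0.316, 0.001]
force: [0.2, -0.3, -0.4]
opening: 0.093
gripper_force: 0.0
```

{"name": "arm_command", "arguments": {"deltas": [[[0, 0, 0, 0, 0, 0], [0, 0, 0, 0, 0, 0], [0, 0, 0, 0, 0, 0], [0, 0, 0, 0, 0, 0], [0, 0, 0, 0, 0, 0], [0, 0, 0, 0, 0, 0], [0, 0, 0, 0, 0, 0], [0, 0, 0, 0, 0, 0], [0, 0, 0, 0, 0, 0]]], "gripper": -1}}

```text
t: 27.83
tool_pos: [0.509, -0.2967, 0.0886]
orientation: [-3.126, -0.315, 0.0]
force: [-0.4, 0.2, 1.8]
opening: 0.0478
gripper_force: 20.0
```

{"name": "arm_command", "arguments": {"deltas": [[[0, 0, 1.5, 0, 0, 0], [0, 0, 2.5, 0, 0, 0], [0, 0, 2.5, 0, 0, 0], [0.1, 1.5, 0.5, 0, 0, 0], [0.2, 2.8, 0, 0, 0, 0], [0.3, 3.6, 0, 0, 0, 0], [0.3, 3.8, 0, 0, 0, 0], [0.3, 3.8, 0, 0, 0, 0], [0.3, 3.8, 0, 0, 0, 0], [0.3, 3.8, 0, 0, 0, 0], [0.3, 3.8, 0, 0, 0, 0], [0.2, 3.6, 0, 0, 0, 0]]]}}

```text
t: 28.83
tool_pos: [0.5309, 0.0109, 0.1574]
orientation: [-3.125, -0.315, 0.002]
force: [0.8, 0.1, -3.5]
opening: 0.0476
gripper_force: 20.0
```

{"name": "arm_command", "arguments": {"deltas": [[[0.2, 3, 0, 0, 0, 0], [0.1, 2.2, 0, 0, 0, 0], [0, 1.1, 0, 0, 0, 0], [0, 0, -1, 0, 0, 0], [0, 0, -1.5, 0, 0, 0], [0, 0, -1, 0, 0, 0], [0, 0, 0, 0, 0, 0], [0, 0, 0, 0, 0, 0]]]}}

```text
t: 29.5
tool_pos: [0.5339, 0.0703, 0.1221]
orientation: [-3.126, -0.313, 0.005]
force: [0.4, 0.6, -3.1]
opening: 0.0476
gripper_force: 20.0
```

{"name": "arm_command", "arguments": {"deltas": [[[0.1, 0.1, -0.8, 0, 0, 0], [0, 0, -0.6, 0, 0, 0], [0, 0, -0.4, 0, 0, 0], [0, 0, -0.2, 0, 0, 0], [0, 0, 0, 0, 0, 0], [0, 0, 0, 0, 0, 0]]]}}

```text
t: 30.0
tool_pos: [0.536, 0.0722, 0.1036]
orientation: [-3.126, -0.315, 0.0]
force: [0.1, 0.1, -3.2]
opening: 0.0474
gripper_force: 20.0
```

{"name": "arm_command", "arguments": {"deltas": [[[-0.1, 0, -0.2, 0, 0, 0], [0, 0, -0.1, 0, 0, 0], [0, 0, -0.1, 0, 0, 0], [0, 0, 0, 0, 0, 0], [0, 0, 0, 0, 0, 0]]]}}

```text
t: 30.42
tool_pos: [0.5355, 0.0724, 0.1005]
orientation: [-3.126, -0.315, -0.002]
force: [-2.2, 0.8, 4.0]
opening: 0.0478
gripper_force: 20.0
```

{"name": "arm_command", "arguments": {"deltas": [[[0, 0, 0, 0, 0, 0], [0, 0, 0, 0, 0, 0], [0, 0, 0, 0, 0, 0], [0, 0, 0, 0, 0, 0], [0, 0, 0, 0, 0, 0], [0, 0, 2, 0, 0, 0], [0, 0, 3, 0, 0, 0], [0, 0, 3, 0, 0, 0], [0.2, -1.3, 0, 0, 0, 0], [0.4, -2.5, 0, 0, 0, 0], [0.6, -3.5, 0, 0, 0, 0], [0.6, -3.7, 0, 0, 0, 0]]], "gripper": 1}}

```text
t: 31.42
tool_pos: [0.5534, -0.0383, 0.18]
orientation: [3.125, 0.318, 0.002]
force: [1.0, 0.7, -0.2]
opening: 0.0932
gripper_force: 0.0
```

{"name": "arm_command", "arguments": {"deltas": [[[0.6, -3.8, 0, 0, 0, 0], [0.6, -3.8, 0, 0, 0, 0], [0.6, -3.8, 0, 0, 0, 0], [0.6, -3.8, 0, 0, 0, 0], [0.6, -3.8, 0, 0, 0, 0], [0.6, -3.8, -1, 0, 0, 0], [0.5, -2.5, -1, 0, 0, 0], [0.3, -1.5, 0, 0, 0, 0], [0, 0, 0, 0, 0, 0], [0, 0, 0, 0, 0, 0], [0, 0, 0, 0, 0, 0]]]}}

```text
t: 32.33
tool_pos: [0.5971, -0.3051, 0.1597]
orientation: [-3.125, -0.315, -0.0]
force: [0.6, -0.5, 0.2]
opening: 0.0932
gripper_force: 0.0
```

{"name": "arm_command", "arguments": {"deltas": [[[0, -0.1, -1, 0, 0, 0], [0, 0, -2, 0, 0, 0], [0, 0, -2, 0, 0, 0], [0, 0, -1.6, 0, 0, 0], [0, 0, -0.5, 0, 0, 0], [0, 0, 0, 0, 0, 0], [0, 0, 0, 0, 0, 0]]]}}

```text
t: 32.92
tool_pos: [0.5973, -0.3062, 0.0891]
orientation: [3.126, 0.316, 0.0]
force: [1.1, -1.1, 1.7]
opening: 0.0932
gripper_force: 0.0
```

{"name": "arm_command", "arguments": {"deltas": [[[0, 0, 0, 0, 0, 0], [0, 0, 0, 0, 0, 0], [0, 0, 0, 0, 0, 0], [0, 0, 0, 0, 0, 0], [0, 0, 0, 0, 0, 0], [0, 0, 0, 0, 0, 0], [0, 0, 0, 0, 0, 0], [0, 0, 0, 0, 0, 0]]], "gripper": -1}}

```text
t: 33.58
tool_pos: [0.5972, -0.3068, 0.089]
orientation: [3.126, 0.315, 0.001]
force: [0.4, 1.6, 3.5]
opening: 0.0597
gripper_force: 20.0
```

{"name": "arm_command", "arguments": {"deltas": [[[0, 0, 1.5, 0, 0, 0], [0, 0, 2, 0, 0, 0], [0, 0, 2, 0, 0, 0], [-0.4, 2, 0, 0, 0, 0], [-0.5, 3, 0, 0, 0, 0], [-0.7, 3.5, 0, 0, 0, 0], [-0.7, 3.7, 0, 0, 0, 0], [-0.7, 3.7, 0, 0, 0, 0], [-0.6, 3.4, 0, 0, 0, 0], [-0.5, 2.3, 0, 0, 0, 0], [-0.2, 1.2, 0, 0, 0, 0], [0, 0, 0, 0, 0, 0]]]}}

```text
t: 34.58
tool_pos: [0.5534, -0.0763, 0.1439]
orientation: [-3.125, -0.319, 0.001]
force: [-0.2, -0.4, -5.1]
opening: 0.0599
gripper_force: 20.0
```

{"name": "arm_command", "arguments": {"deltas": [[[0, 0, -1, 0, 0, 0], [0, 0, -1, 0, 0, 0], [0, 0, -1, 0, 0, 0], [0, 0, -0.6, 0, 0, 0], [0, 0, 0, 0, 0, 0], [0, 0, 0, 0, 0, 0]]]}}

```text
t: 35.08
tool_pos: [0.5533, -0.0793, 0.1064]
orientation: [-3.125, -0.313, 0.003]
force: [-0.3, 0.7, -4.5]
opening: 0.0599
gripper_force: 20.0
```

{"name": "arm_command", "arguments": {"deltas": [[[0, 0, -0.2, 0, 0, 0], [0, 0, -0.2, 0, 0, 0], [0, 0, -0.1, 0, 0, 0], [0, 0, -0.1, 0, 0, 0], [0, 0, 0, 0, 0, 0], [0, 0, 0, 0, 0, 0]]]}}

```text
t: 35.58
tool_pos: [0.5541, -0.0788, 0.1017]
orientation: [3.126, 0.315, 0.0]
force: [-0.2, -0.4, -4.3]
opening: 0.0603
gripper_force: 20.0
```

{"name": "arm_command", "arguments": {"deltas": [[[0, 0, -0.1, 0, 0, 0], [0, 0, -0.1, 0, 0, 0], [0, 0, 0, 0, 0, 0], [0, 0, 0, 0, 0, 0]]]}}

```text
t: 35.92
tool_pos: [0.5547, -0.0787, 0.1009]
orientation: [3.126, 0.315, 0.002]
force: [-3.1, 1.3, 4.4]
opening: 0.06
gripper_force: 20.0
```

{"name": "arm_command", "arguments": {"deltas": [[[0, 0, 0, 0, 0, 0], [0, 0, 0, 0, 0, 0], [0, 0, 0, 0, 0, 0], [0, 0, 0, 0, 0, 0], [0, 0, 0, 0, 0, 0], [0, 0, 2, 0, 0, 0], [0, 0, 3, 0, 0, 0], [0, 0, 2, 0, 0, 0], [-0.8, -1.2, 0, 0, 0, 0], [-1.6, -2.4, 0, 0, 0, 0], [-2, -3, 0, 0, 0, 0], [-2.1, -3.2, 0, 0, 0, 0]]], "gripper": 1}}

```text
t: 36.92
tool_pos: [0.4882, -0.1773, 0.1692]
orientation: [-3.125, -0.318, 0.0]
force: [0.2, -0.5, 0.3]
opening: 0.0932
gripper_force: 0.0
```

{"name": "arm_command", "arguments": {"deltas": [[[-2.1, -3.2, 0, 0, 0, 0], [-2, -3, -1, 0, 0, 0], [-1.6, -2.5, -1, 0, 0, 0], [-1, -1.5, 0, 0, 0, 0], [-0.5, -0.7, 0, 0, 0, 0], [0, 0, 0, 0, 0, 0], [0, 0, 0, 0, 0, 0], [0, 0, 0, 0, 0, 0]]]}}

```text
t: 37.58
tool_pos: [0.4178, -0.2851, 0.1499]
orientation: [3.126, 0.316, 0.001]
force: [-0.5, 0.4, 0.5]
opening: 0.0933
gripper_force: 0.0
```

{"name": "arm_command", "arguments": {"deltas": [[[0, -0.1, -1, 0, 0, 0], [0, 0, -2, 0, 0, 0], [0, 0, -2, 0, 0, 0], [0, 0, -1, 0, 0, 0], [0, 0, -0.5, 0, 0, 0], [0, 0, 0, 0, 0, 0], [0, 0, 0, 0, 0, 0]]]}}

```text
t: 38.17
tool_pos: [0.4174, -0.2867, 0.085]
orientation: [3.126, 0.316, 0.0]
force: [0.2, -0.2, -0.2]
opening: 0.093
gripper_force: 0.0
```

{"name": "arm_command", "arguments": {"deltas": [[[0, 0, 0, 0, 0, 0], [0, 0, 0, 0, 0, 0], [0, 0, 0, 0, 0, 0], [0, 0, 0, 0, 0, 0], [0, 0, 0, 0, 0, 0], [0, 0, 0, 0, 0, 0], [0, 0, 0, 0, 0, 0], [0, 0, 0, 0, 0, 0]]], "gripper": -1}}

```text
t: 38.83
tool_pos: [0.4172, -0.2869, 0.0849]
orientation: [3.126, 0.315, 0.0]
force: [0.7, 0.5, 2.4]
opening: 0.0597
gripper_force: 20.0
```

{"name": "arm_command", "arguments": {"deltas": [[[0, 0, 1.5, 0, 0, 0], [0, 0, 2, 0, 0, 0], [0, 0, 1.5, 0, 0, 0], [0.3, 1.8, 0, 0, 0, 0], [0.5, 3, 0, 0, 0, 0], [0.7, 3.7, 0, 0, 0, 0], [0.7, 3.8, 0, 0, 0, 0], [0.7, 3.8, 0, 0, 0, 0], [0.7, 3.8, 0, 0, 0, 0], [0.7, 3.5, 0, 0, 0, 0], [0.5, 2.6, 0, 0, 0, 0], [0.2, 1.4, 0, 0, 0, 0]]]}}

```text
t: 39.83
tool_pos: [0.4668, -0.0097, 0.1341]
orientation: [-3.124, -0.318, 0.001]
force: [0.8, 0.1, -2.2]
opening: 0.0599
gripper_force: 20.0
```

{"name": "arm_command", "arguments": {"deltas": [[[0, 0, 0, 0, 0, 0], [0, 0, -1, 0, 0, 0], [0, 0, -1, 0, 0, 0], [0, 0, -1, 0, 0, 0], [0, 0, -0.4, 0, 0, 0], [0, 0, 0, 0, 0, 0], [0, 0, 0, 0, 0, 0]]]}}

```text
t: 40.42
tool_pos: [0.4665, -0.0134, 0.0999]
orientation: [-3.126, -0.313, 0.002]
force: [-0.7, -0.7, -2.1]
opening: 0.0597
gripper_force: 20.0
```

{"name": "arm_command", "arguments": {"deltas": [[[0.1, 0, -0.1, 0, 0, 0], [0, 0, -0.1, 0, 0, 0], [0, 0, -0.1, 0, 0, 0], [0, 0, 0, 0, 0, 0], [0, 0, 0, 0, 0, 0]]]}}

```text
t: 40.83
tool_pos: [0.4682, -0.0128, 0.0978]
orientation: [3.126, 0.315, 0.0]
force: [-0.5, -0.4, -2.5]
opening: 0.0597
gripper_force: 20.0
```

{"name": "arm_command", "arguments": {"deltas": [[[0, 0, -0.1, 0, 0, 0], [0, 0, -0.1, 0, 0, 0], [0, 0, 0, 0, 0, 0], [0, 0, 0, 0, 0, 0]]]}}

```text
t: 41.17
tool_pos: [0.4688, -0.0127, 0.0969]
orientation: [3.126, 0.315, 0.002]
force: [-3.1, 1.4, 6.7]
opening: 0.0595
gripper_force: 20.0
```

{"name": "arm_command", "arguments": {"deltas": [[[0, 0, 0, 0, 0, 0], [0, 0, 0, 0, 0, 0], [0, 0, 0, 0, 0, 0], [0, 0, 0, 0, 0, 0], [0, 0, 0, 0, 0, 0], [0, 0, 2, 0, 0, 0], [0, 0, 3, 0, 0, 0], [0, 0, 4, 0, 0, 0], [0, 0, 3, 0, 0, 0], [-1, -2, 0, 0, 0, 0], [-1.5, -3.2, 0, 0, 0, 0], [-1.5, -3.5, 0, 0, 0, 0]]], "gripper": 1}}

```text
t: 42.17
tool_pos: [0.4281, -0.1, 0.2165]
orientation: [3.125, 0.319, 0.003]
force: [-0.2, -1.2, -0.6]
opening: 0.093
gripper_force: 0.0
```

{"name": "arm_command", "arguments": {"deltas": [[[-1, -3.8, 0, 0, 0, 0], [-1, -3.8, 0, 0, 0, 0], [-1, -3.8, 0, 0, 0, 0], [-1, -3.8, 0, 0, 0, 0], [-0.5, -3, 0, 0, 0, 0], [0, -1.5, 0, 0, 0, 0], [0, 0, 0, 0, 0, 0], [0, 0, 0, 0, 0, 0]]]}}

```text
t: 42.83
tool_pos: [0.3827, -0.2971, 0.2153]
orientation: [-3.125, -0.312, 0.001]
force: [0.6, 1.4, 0.4]
opening: 0.0932
gripper_force: 0.0
```

Run:
```python
from h import *
im=eyes.read_camera("top"); cv2.imwrite("pics/top2.png",im); print(monitor.read_state()["tool_pos"])
hsv=cv2.cvtColor(im,cv2.COLOR_BGR2HSV).astype(int); H,S,V=hsv[...,0],hsv[...,1],hsv[...,2]
k=blob((S<40)&(V>150),(289,236)); q=plane("top",k[:,0],.128)*1000; print("caddy",cv2.minEnclosingCircle(q.astype(np.float32)))
k=blob((S>70)&(V>170)&(H>14)&(H<25),(327,187)); q=plane("top",k[:,0],.136)*1000; print("lid",cv2.minAreaRect(q.astype(np.float32)))
k=blob((S<40)&(V>120),(241,196)); q=plane("top",k[:,0],.143)*1000; print("nut",cv2.minEnclosingCircle(q.astype(np.float32)))
cv2.imwrite("pics/c3.png",cv2.resize(im[120:290,60:360],None,fx=2.6,fy=2.6,interpolation=cv2.INTER_CUBIC))
```

```text
[ 0.38294045 -0.29632106  0.21533924]
caddy ((468.60009765625, -12.285357475280762), 29.073368072509766)
lid ((553.2990112304688, -78.17115020751953), (58.99856948852539, 59.94321823120117), 11.489203453063965)
nut ((533.9088745117188, 71.9830093383789), 6.772348403930664)
```

View pics/c3.png

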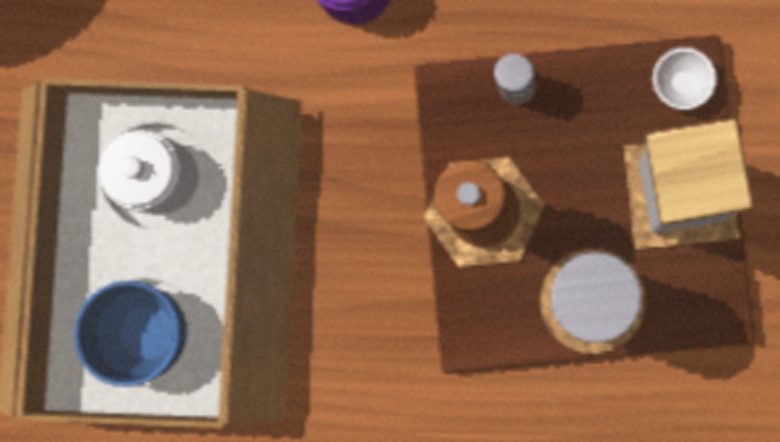

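The final view shows the three tall things upright on their mats, each within about 1.5 mm of its centre. The pot is in its pocket and the arm is clear, so I hand the job in.

```bash
python3 -c "
from plant import ticket
print(ticket.close_job())"
```

```text
the job is handed in; nothing more can be done
None
```

The job is handed in at about 43 s of the 128 s: the sugar pot stands in the empty pocket, and the caddy, canister and mill are back on their mats, all upright, released and measuring within about 2 mm of centre; no verdict was returned.

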